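# Clamp the altar candle jar shut

## Task

Close the lid of the glass candle jar, lift the latch's wire loop by its green tab over the hooked keeper on the lid's front edge so that its bar sits behind the lip, then press the red-tipped lever down to its stop and keep it pressed there with 10 to 18 N for about a second so that the seal beds in. The lever must stay fully home and the lid tight when you let go. Be gentle with the glass: never push the lid or the lever with more than 25 N, and leave the other things on the altar step where they stand.

Things in the scene. Friction and masses are not known exactly. Their poses are not given: they have to be found in the camera images.
- jar: round clear-glass candle jar, 120 mm across, fixed in a 136 mm brass stand (does not move), 135 mm high to the lid's top. Origin: centre of the stand's underside, z up. Its x axis points from the lid's hinge to the latch side (roughly away from the robot); the latch moves in its x-z plane (y = 0) and all hinges run along y. In this frame the lid's hinge line is at x -52, z 132 mm.
- lid_hinge (a joint): lid hinge, rad: 0 = flat and pulled tight, grows as it opens (front edge up). Stiff hinge, stays where left. Pushed down by hand it comes to rest on the springy orange seal at about 0.05; from there the seal pushes back about 9 N per mm, so only the latch can keep it near 0.
- lid_press (a point): point on the lid's upper face, 85 mm from the hinge line and 24 mm inward of the keeper seen along x: a good place to push the lid down; axes as the lid
- lid: the steel lid, a disc 98 mm across and 6 mm thick with the keeper on its front edge; origin on its hinge line, x towards the keeper, z up when flat; the disc's centre is 52 mm along x
- keeper (a point): on the lid's front edge: where the centre of the loop's bar rests in the keeper. The keeper is a 20 mm wide upturned hook: floor 2.5 mm below this point, lip 3 mm thick whose inner face is 2.5 mm outward (+x) and whose top is 3.5 mm above (+z); gap from disc edge to lip 10.5 mm. 31 mm below it in the clamped state sits the lever pivot, 18 mm further out. Axes: x outward, z up, with the lid flat.
- lever_pivot (a point): the lever's hinge on the jar's band, fixed to the jar (75 mm out, 98.8 mm up in the jar's frame); axes as the jar
- lever_hinge (a joint): lever angle, rad: 0 = fully down at its rigid stop (home), grows as it lifts, to 2.2. Tip direction above the outward horizontal (jar x) = value - 48 deg; loop pin direction = value - 68 deg. Stiff hinge (0.10 N m), stays where left, even past centre. With the loop hooked the pull on the loop peaks (over-centre) at about 0.14; pressing at the tip takes about 3 to 8 N.
- lever: the lever, a flat steel arm with a red end bar, carrying the wire loop; origin on its hinge line (same point as lever_pivot), y along the hinge
- lever_tip (a point): centre of the red bar at the lever's end, 58 mm from the pivot; bar along jar y, 28 mm long, 10 mm thick, on a flat arm 18 mm wide and 4 mm thick that runs to the pivot (at home it slopes 48 deg up towards the jar: press on the bar's outer side so that the finger clears the arm)
- loop_bar (a point): centre of the wire loop's cross bar: along jar y, 34 mm long, 5 mm thick. The loop's legs (y +-17 mm) turn on a pin in the lever 16 mm from the lever pivot; the bar is 52 mm from that pin. The loop turns with light friction and stays where left.
- loop_tab (a point): centre of the green finger tab on the loop: a roller-shaped cylinder along jar y, 24 mm long, 12 mm thick, 20 mm beyond the bar in the same line (72 mm from the pin), on a 5 mm stem; pinch it by its two ends from above. Lifting it also lifts the lever, about 6 N.
- figurine: seated monk figurine, ceramic, orange robe, 66 mm wide and 99 mm tall; origin under its centre; loose, leave alone
- vase: small blue ceramic vase with yellow flowers, 54 mm wide and 98 mm tall; origin under its centre; loose, leave alone
- candle_cup: amber glass candle cup, 52 mm wide and 38 mm tall; origin under its centre; loose, leave alone
- tray: red plastic tray, 160 x 120 x 25 mm; origin under its centre; loose, leave alone
- teacup: white teacup standing in the red tray, 60 mm wide and 45 mm tall; origin under its centre; loose, leave alone
- bowl: brass bowl standing on the incense mat, 84 mm wide and 40 mm tall; origin under its centre; loose, leave alone
- mat: dark hard silicone incense mat, 110 x 110 x 6 mm, fixed; origin under its centre
Mind the look-alikes: they are no part of the job. What is meant by the jar is not blue or pink, and is the larger of those in its own colour.

How it is judged (in metres and radians):
On the way, in this order (a step that is already met when the one before it is completed fails the run):
1. the lid is lowered onto its seal (value of joint lid_hinge below 0.08 rad), for 0.2 s.
2. the loop's bar is in the keeper, behind the lip (x of loop_bar in the frame of keeper between -0.007 and 0.003 m and z of loop_bar in the frame of keeper between -0.004 and 0.003 m), for 0.2 s.
3. with the loop hooked, the lever is held pressed home against its stop with 10 to 18 N and the lid is tight (all of step 2 and value of joint lever_hinge below 0.04 rad and value of joint lid_hinge below 0.02 rad and contact force between the fingers and lever between 10 and 18 N), for 0.5 s.
At the end, for the whole second after the job is handed in: The loop's bar lies in the keeper behind its lip (loop_bar within -7 to +3 mm of site keeper along its x and -4 to +3 mm along its z), the lever is within 0.04 rad of its stop (joint lever_hinge below 0.04), the lid is pulled tight (joint lid_hinge below 0.02), nothing touched by the robot (all of step 2 and value of joint lever_hinge below 0.04 rad and value of joint lid_hinge below 0.02 rad).
It fails at once if the lever is pushed with more than 25 N (the grip on the loop's tab does not count: fingers over 45 mm from it) (contact force between any of the arm, the fingers and lever above 25 N and distance between the grasp point and loop_tab above 0.045 m).
It fails at once if the lid is pushed with more than 25 N (contact force between any of the arm, the fingers and lid above 25 N).
It fails at once if the figurine, vase or candle cup is shifted by more than 20 mm or tipped (distance of any of figurine, vase, candle_cup from where it was at the start of the episode above 0.02 m or angle between any of figurine, vase, candle_cup's own z axis and vertical above 0.35 rad).
It fails at once if the teacup, bowl or tray is shifted by more than 20 mm or tipped (distance of any of teacup, bowl, tray from where it was at the start of the episode above 0.02 m or angle between any of teacup, bowl, tray's own z axis and vertical above 0.35 rad).
It also fails if it takes over 64 s, if anything falls off the work surface, if the arm or the gripper's body presses on something with over 40 N, if the wrist force passes 120 N, or if a joint passes its speed limit or range.

## Robot

A 7-joint arm with a two-finger parallel gripper is mounted at the origin on the work surface. World frame = base frame: x ahead of the robot, y to its left, z up, the work surface at z = 0. Lengths are in mm, angles in rad, forces in N, time in s.
With the tool pointing down it reaches from about 400 to 875 mm from the base axis. Payload 4.4 kg.
Tool frame: the origin (TCP) lies at the very end of the fingers, on their centre line; the grasp point (between the pads) lies 19 mm behind it; z points along the fingers, y is the line along which they close (so a half turn about z gives the same grasp; the last joint's range is limited). The gripper opens to 85 mm and grips with 20 to 120 N. Pads are 22 mm wide; open, the fingers measure 114 mm over their backs; the gripper's body (76 mm by 85 mm) begins 54 mm behind the grasp point. The pads swing forward as they close: fully open they stand 13 mm farther back than shut.
Start: joints at [1.224, 0.628, 0.038, 1.517, -0.027, 0.996, -0.02], TCP at [180.158, -624.548, 231.313] pointing down, gripper open.
Joint ranges: [-3.06, 3.06], [-0.37, 2.12], [-1.25, 1.32], [0.18, 2.47], [-1.1, 4.24], [0.23, 1.98], [-2.94, 2.94]. Speed limits (rad/s): [2.57, 2.57, 3.14, 3.14, 3.14, 3.14, 3.14].

## Interface

Orientations are given as [roll, pitch, yaw] about the fixed x, y, z axes, in that order (R = Rz(yaw) Ry(pitch) Rx(roll)).
In Python, from cell import read_state, get_image, camera_params, finish_job gives the robot as it stands.
- The arm moves only by the tool arm_command, never from a script. Its argument "deltas" is a list of rows, each an object of numbers: "dx", "dy", "dz": the shift along the world's x, y, z in m; "yaw": the turn about the world's z in degrees; "jaw": the opening, from 0 (shut) to 1 (fully open). A call has 1 to 20 rows; each row is the pose to reach, as a shift and turn from the pose commanded when the call began; what a row does not reach only later rows make up. A row lasts 1/10 s, in which the tool goes at most 50 mm and 8.59 degrees, less where a joint would pass 70% of its speed; a pose out of reach is approached as far as the arm can. A call with a gripper value outside its range is refused whole. The fingers move at their own pace and stop on an object; the grip force is fixed at half the most. Time passes only in rows, so rows that repeat a pose let the fingers close. It gives the time, the measured TCP pose, the force, the opening and the grip force at its end, in the units of the state.
- read_state(): the state, without advancing time (a new reading comes with each control period).
- get_image(name): name is "side" or "top"; returns (picture, depth): 480x640x3 uint8, red, green, blue; 480x640 float32, mm along the optical axis (not along the pixel's ray), 0 where there is no reading.
- camera_params(name): a dict with "camera_matrix" (3x3 intrinsics, pixels), "extrinsics" (4x4, takes a point from camera to world coordinates). Camera axes: x right, y down, z forward; pixel columns grow to the right and rows downward; lengths in mm; the calibration is good to about 2 mm. A picture is of the moment at which its call begins. camera_params takes no time and is no camera call.
- finish_job(): hands the job in; it is judged then, once.
The state is a dict: "clock": time; "qpos": joint angles; "qd": joint speeds; "tau": joint torques, N m; "eef_pos": TCP position; "tool_rot": TCP orientation; "force": force on the tool from outside, world axes, zero at the start; "torque": the same for the moment, N m; "width": finger opening in mm; "gripper_force": force on a finger pad.
Only numpy, scipy, OpenCV 4.12 (cv2) and the standard library are available. Lean on these libraries where they do the work, as an engineer would, in place of code of your own. Each camera call takes 0.05 s, during which the arm holds its last target. There are 200 camera calls.

## Working session

There is one attempt and no reset: what is moved stays moved. The work goes in short steps, Python scripts to look and compute and a tool call to move; the robot and the scene stay as the last step left them, time stands still between calls to the robot, and variables do not carry over. Pictures are saved under pics/ and viewed, at most 10 in all, crops included, and the job is handed in when it is done.

Besides the shell and the picture viewer there is one more tool, called after "Call:" in YAML: its name, and indented under it one key for each argument. arm_command: Moves the arm, as the interface text tells. Its arguments: {"type":"object","properties":{"deltas":{"type":"array"}},"required":["deltas"]}

```bash
mkdir -p pics; ls
cat > h.py <<'E'
import numpy as np, cv2
from cell import *
def cam(n):
    p=camera_params(n); return np.array(p["camera_matrix"]),np.array(p["extrinsics"])
def snap(n):
    im,d=get_image(n); np.savez(f'{n}.npz',im=im,d=d); return im,d
def save(im,name,crop=None,s=1):
    if crop: x0,y0,x1,y1=crop; im=im[y0:y1,x0:x1]
    cv2.imwrite('pics/'+name,cv2.resize(im[:,:,::-1],None,fx=s,fy=s,interpolation=cv2.INTER_CUBIC))
def ray(n,u,v):
    K,E=cam(n); d=E[:3,:3]@np.linalg.inv(K)@np.array([u,v,1.]); return E[:3,3],d
def plane(n,u,v,z):
    o,d=ray(n,u,v); return o+d*(z-o[2])/d[2]
def pts(n,d):
    K,E=cam(n); v,u=np.mgrid[:480,:640]; P=np.stack([(u-K[0,2])/K[0,0]*d,(v-K[1,2])/K[1,1]*d,d],-1)
    return P@E[:3,:3].T+E[:3,3]
def proj(n,p):
    K,E=cam(n); q=K@(E[:3,:3].T@(np.asarray(p,float)-E[:3,3])); return q[:2]/q[2]
E
python3 - <<'E'
from h import *
for n in("side","top"):
    im,d=snap(n); save(im,n+'0.png'); K,E=cam(n); print(n,K[0,0],E.round(2).tolist())
s=read_state(); print(s['clock'],s['eef_pos'],s['tool_rot'],s['width'],s['force'])
E
```

```text
pics
side 552.1714324072545 [[-0.78, -0.36, 0.52, -173.86], [-0.63, 0.43, -0.65, 840.94], [0.01, -0.83, -0.56, 850.76], [0.0, 0.0, 0.0, 1.0]]
top 481.80464338666053 [[0.02, -1.0, 0.08, 372.83], [-1.0, -0.02, -0.0, 23.41], [0.0, -0.08, -1.0, 1319.48], [0.0, 0.0, 0.0, 1.0]]
0.1 [ 180.00513107 -623.98905301  230.47299118] [-3.13984725e+00  1.51355332e-06  2.80802292e-01] 85.35354789489145 [-0.30842574 -0.05704517  0.48690386]
```

View pics/side0.png

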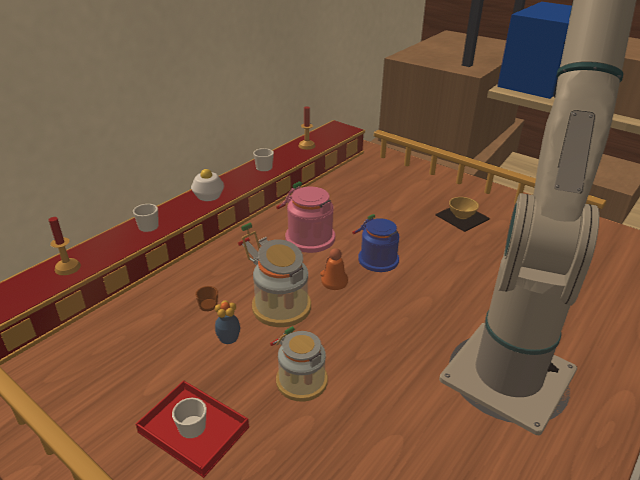

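View pics/top0.png

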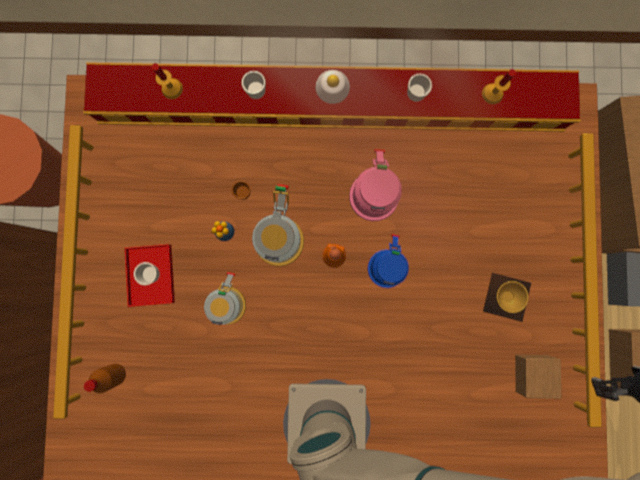

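The target is the larger glass jar: top view (278,240), side view (281,280), with its green tab near (280,189) in top. The figurine is at its right, the vase and cup on its left. I'll zoom in and measure.

Run:
```python
from h import *
a=np.load('top.npz');b=np.load('side.npz')
A=cv2.resize(a['im'][175:275,235:345],None,fx=5,fy=5,interpolation=cv2.INTER_CUBIC)
B=cv2.resize(b['im'][215:325,225:355],None,fx=4.545,fy=4.545,interpolation=cv2.INTER_CUBIC)
c=np.zeros((500,800,3),np.uint8);
A=cv2.resize(A,(400,364));B=cv2.resize(B,(400,338));c[:364,:400]=A;c[:338,400:]=B
save(c,'zoom0.png')
for n,D,box in(("top",a,(175,275,235,300)),("side",b,(215,325,225,345))):
    im=D['im'].astype(int);P=pts(n,D['d']);m0=np.zeros(im.shape[:2],bool);m0[box[0]:box[1],box[2]:box[3]]=1
    r,g,bl=im[...,0],im[...,1],im[...,2]
    for nm,m in(("green",(g>r*1.25)&(g>bl*1.15)),("red",(r>100)&(g<r*.4)&(bl<r*.45))):
        k,L,st,ce=cv2.connectedComponentsWithStats((m&m0).astype(np.uint8))
        for i in range(1,k):
            if st[i,4]>5: print(n,nm,st[i],ce[i].round(1),np.median(P[L==i],0).round(1))
P=pts("top",a['d'])
for (u,v) in((278,240),(278,255),(278,225),(265,240),(290,240)): print(u,v,P[v,u].round(1))
```

```text
top green [276 186  10   5  36] [280.2 188.3] [597.4 122.5 171.9]
top red [277 184  12   5  26] [283.3 185.3] [615.7 121.8 119.6]
side green [242 223  10   8  28] [245.7 225.9] [598.5 128.2 173.2]
side red [245 238   4   3   7] [246.3 238.7] [611.8 115.2 124.7]
side red [239 241   3   4   6] [239.7 242.2] [615.2 133.9 124.2]
278 240 [474.2 126.6 147.2]
278 255 [438.  126.5 138.1]
278 225 [509.6 126.4 159.3]
265 240 [473.8 158.6 144.9]
290 240 [474.8  97.4 145.9]
```

View pics/zoom0.png

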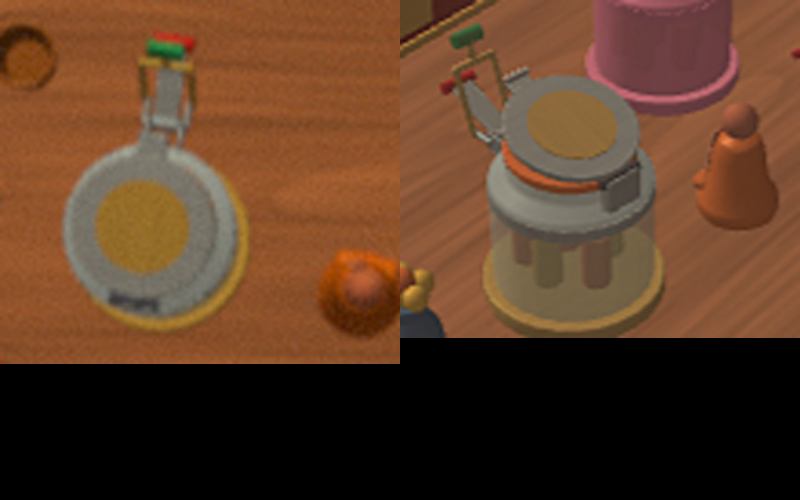

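Lid is open ~0.3 rad; tab (green) stands above the lever with the loop out past the keeper. Now the lid plane, the brass inlay centre and the tab give the jar frame.

Run:
```python
from h import *
D={n:np.load(n+'.npz') for n in("top","side")}
def tri(p,q):
    (o1,d1),(o2,d2)=ray("top",*p),ray("side",*q)
    t=np.linalg.lstsq(np.c_[d1,-d2],o2-o1,rcond=None)[0]; a,b=o1+t[0]*d1,o2+t[1]*d2
    return (a+b)/2,np.linalg.norm(a-b)
br={}
for n,box in(("top",(218,260,255,295)),("side",(238,270,262,300))):
    im=D[n]['im'];h=cv2.cvtColor(im,cv2.COLOR_RGB2HSV);m=np.zeros((480,640),np.uint8)
    m[box[0]:box[1],box[2]:box[3]]=1
    P=pts(n,D[n]['d'])
    mm=m*((h[...,0]>12)&(h[...,0]<28)&(h[...,1]>110)&(P[...,2]>125)).astype(np.uint8)
    k,L,st,ce=cv2.connectedComponentsWithStats(mm);i=1+np.argmax(st[1:,4]);br[n]=ce[i];print(n,st[i],ce[i])
    q=P[L==i];c=q.mean(0);u,s,v=np.linalg.svd(q-c);nn=v[2]*np.sign(v[2][2]);print(c.round(1),nn.round(3),'tilt',np.arccos(nn[2]),'axis yaw',np.degrees(np.arctan2(-nn[1],-nn[0])),s/np.sqrt(len(q)))
    # stand ellipse : brass-coloured ring at z<15
lc,e=tri(br["top"],br["side"]);print('lid centre',lc.round(1),e)
g,e=tri((280.2,188.3),(245.7,225.9));print('tab',g.round(1),e)
print('red',tri((282.3,185.3),(243,240.5)))
d=g-lc;print('yaw',np.degrees(np.arctan2(d[1],d[0])),np.linalg.norm(d[:2]))
```

```text
top [261 224  26  26 524] [273.51526718 236.87977099]
[481.1 137.3 152.3] [ 0.973 -0.224  0.048] tilt 1.5222984352496245 axis yaw 167.02538281835598 [51.66172914 15.85955817 15.49640899]
side [266 244  29  23 508] [280.45866142 255.22834646]
[477.7 144.8 156.9] [ 0.19  -0.587  0.787] tilt 0.6650868937092094 axis yaw 107.94558539741017 [105.6279491   15.78328916  11.61917114]
lid centre [482.3 138.2 150.7] 2.3617816625880304
tab [599.1 123.6 169.7] 3.8248152561561146
red (array([615.33117194, 121.87070727, 121.91624374]), np.float64(1.6115072787314628))
yaw -7.113091856702605 117.76254376063324
```

Call:
arm_command:
  deltas:
    - {"dx":0.32,"dy":0.324,"dz":0.03,"yaw":-8,"jaw":0}
    - {"dx":0.32,"dy":0.324,"dz":0.03,"yaw":-16,"jaw":0}
    - {"dx":0.32,"dy":0.324,"dz":0.03,"yaw":-23.1,"jaw":0}
    - {"dx":0.32,"dy":0.324,"dz":0.03,"yaw":-23.1,"jaw":0}
    - {"dx":0.32,"dy":0.324,"dz":0.03,"yaw":-23.1,"jaw":0}
    - {"dx":0.32,"dy":0.324,"dz":0.03,"yaw":-23.1,"jaw":0}
    - {"dx":0.32,"dy":0.324,"dz":0.03,"yaw":-23.1,"jaw":0}
    - {"dx":0.32,"dy":0.324,"dz":0.03,"yaw":-23.1,"jaw":0}
    - {"dx":0.32,"dy":0.324,"dz":0.03,"yaw":-23.1,"jaw":0}
    - {"dx":0.336,"dy":0.758,"dz":-0.03,"yaw":-23.1,"jaw":0}
    - {"dx":0.336,"dy":0.758,"dz":-0.03,"yaw":-23.1,"jaw":0}
    - {"dx":0.336,"dy":0.758,"dz":-0.03,"yaw":-23.1,"jaw":0}
    - {"dx":0.336,"dy":0.758,"dz":-0.03,"yaw":-23.1,"jaw":0}
    - {"dx":0.336,"dy":0.758,"dz":-0.03,"yaw":-23.1,"jaw":0}
    - {"dx":0.336,"dy":0.758,"dz":-0.03,"yaw":-23.1,"jaw":0}
    - {"dx":0.336,"dy":0.758,"dz":-0.03,"yaw":-23.1,"jaw":0}
    - {"dx":0.336,"dy":0.758,"dz":-0.03,"yaw":-23.1,"jaw":0}
    - {"dx":0.336,"dy":0.758,"dz":-0.03,"yaw":-23.1,"jaw":0}
    - {"dx":0.336,"dy":0.758,"dz":-0.03,"yaw":-23.1,"jaw":0}
    - {"dx":0.336,"dy":0.758,"dz":-0.03,"yaw":-23.1,"jaw":0}

```text
clock: 2.1
eef_pos: [515.6, 134.5, 200.7]
tool_rot: [3.141, 0.001, -0.119]
force: [0.4, -0.7, -0.3]
width: 0.3
gripper_force: 0.0
```

Call:
arm_command:
  deltas:
    - {"dx":0,"dy":0,"dz":-0.02,"jaw":0}
    - {"dx":0,"dy":0,"dz":-0.032,"jaw":0}
    - {"dx":0,"dy":0,"dz":-0.034,"jaw":0}
    - {"dx":0,"dy":0,"dz":-0.036,"jaw":0}
    - {"dx":0,"dy":0,"dz":-0.038,"jaw":0}
    - {"dx":0,"dy":0,"dz":-0.04,"jaw":0}
    - {"dx":0,"dy":0,"dz":-0.042,"jaw":0}
    - {"dx":0,"dy":0,"dz":-0.044,"jaw":0}
    - {"dx":0,"dy":0,"dz":-0.046,"jaw":0}

```text
invalid input at $.deltas[0]: expected keys dx, dy, dz, yaw, jaw
```

```bash
python3 -c "
from cell import *
s=read_state();print(s['eef_pos'],s['force'],s['torque'])"
```

```text
[515.57413984 134.49085126 200.74847238] [ 0.39544973 -0.73913546 -0.33518811] [-0.06826629  0.05527374 -0.02702274]
```

Call:
arm_command:
  deltas:
    - {"dx":0,"dy":0,"dz":-0.02,"yaw":0,"jaw":0}
    - {"dx":0,"dy":0,"dz":-0.032,"yaw":0,"jaw":0}
    - {"dx":0,"dy":0,"dz":-0.034,"yaw":0,"jaw":0}
    - {"dx":0,"dy":0,"dz":-0.036,"yaw":0,"jaw":0}
    - {"dx":0,"dy":0,"dz":-0.038,"yaw":0,"jaw":0}
    - {"dx":0,"dy":0,"dz":-0.04,"yaw":0,"jaw":0}
    - {"dx":0,"dy":0,"dz":-0.042,"yaw":0,"jaw":0}
    - {"dx":0,"dy":0,"dz":-0.044,"yaw":0,"jaw":0}
    - {"dx":0,"dy":0,"dz":-0.046,"yaw":0,"jaw":0}

```text
clock: 3.0
eef_pos: [516.9, 133.5, 155.6]
tool_rot: [-3.141, -0.002, -0.122]
force: [0.6, 0.1, 1.6]
width: 0.2
gripper_force: 0.9
```

Call:
arm_command:
  deltas:
    - {"dx":0,"dy":0,"dz":-0.002,"yaw":0,"jaw":0}
    - {"dx":0,"dy":0,"dz":-0.004,"yaw":0,"jaw":0}
    - {"dx":0,"dy":0,"dz":-0.006,"yaw":0,"jaw":0}
    - {"dx":0,"dy":0,"dz":-0.008,"yaw":0,"jaw":0}
    - {"dx":0,"dy":0,"dz":-0.0095,"yaw":0,"jaw":0}
    - {"dx":0,"dy":0,"dz":-0.011,"yaw":0,"jaw":0}

```text
clock: 3.6
eef_pos: [516.2, 133.5, 144.2]
tool_rot: [-3.142, -0.0, -0.122]
force: [0.3, 0.0, 1.8]
width: 0.1
gripper_force: 0.9
```

Call:
arm_command:
  deltas:
    - {"dx":0,"dy":0,"dz":-0.001,"yaw":0,"jaw":0}
    - {"dx":0,"dy":0,"dz":-0.002,"yaw":0,"jaw":0}
    - {"dx":0,"dy":0,"dz":-0.003,"yaw":0,"jaw":0}
    - {"dx":0,"dy":0,"dz":-0.0035,"yaw":0,"jaw":0}
    - {"dx":0,"dy":0,"dz":-0.0035,"yaw":0,"jaw":0}

```text
clock: 4.1
eef_pos: [516.0, 133.4, 140.7]
tool_rot: [3.141, 0.0, -0.122]
force: [0.9, -0.5, 1.0]
width: 0.1
gripper_force: 0.5
```

Call:
arm_command:
  deltas:
    - {"dx":0,"dy":0,"dz":-0.0005,"yaw":0,"jaw":0}
    - {"dx":0,"dy":0,"dz":-0.001,"yaw":0,"jaw":0}
    - {"dx":0,"dy":0,"dz":-0.0015,"yaw":0,"jaw":0}
    - {"dx":0,"dy":0,"dz":-0.002,"yaw":0,"jaw":0}
    - {"dx":0,"dy":0,"dz":-0.002,"yaw":0,"jaw":0}

```text
clock: 4.6
eef_pos: [516.1, 133.4, 139.0]
tool_rot: [-3.142, -0.0, -0.123]
force: [0.8, -0.3, 4.6]
width: -0.4
gripper_force: 2.1
```

Call:
arm_command:
  deltas:
    - {"dx":0,"dy":0,"dz":-0.0004,"yaw":0,"jaw":0}
    - {"dx":0,"dy":0,"dz":-0.0008,"yaw":0,"jaw":0}
    - {"dx":0,"dy":0,"dz":-0.0008,"yaw":0,"jaw":0}
    - {"dx":0,"dy":0,"dz":-0.0008,"yaw":0,"jaw":0}

```text
clock: 5.0
eef_pos: [516.2, 133.4, 138.6]
tool_rot: [-3.141, -0.0, -0.122]
force: [-0.3, -1.3, 7.7]
width: -0.1
gripper_force: 4.0
```

Call:
arm_command:
  deltas:
    - {"dx":0,"dy":0,"dz":0.04,"yaw":0,"jaw":0.7}
    - {"dx":0,"dy":0,"dz":0.08,"yaw":0,"jaw":0.7}
    - {"dx":0.04,"dy":-0.005,"dz":0.08,"yaw":0,"jaw":0.7}
    - {"dx":0.083,"dy":-0.01,"dz":0.07,"yaw":0,"jaw":0.7}
    - {"dx":0.083,"dy":-0.01,"dz":0.055,"yaw":0,"jaw":0.7}
    - {"dx":0.083,"dy":-0.01,"dz":0.055,"yaw":0,"jaw":0.7}

```text
clock: 5.6
eef_pos: [597.5, 122.7, 190.2]
tool_rot: [3.139, 0.006, -0.123]
force: [-0.7, -0.4, -1.2]
width: 60.0
gripper_force: 0.0
```

Run:
```python
from h import *
s=read_state(); print(s['clock'],s['eef_pos'],s['width'],s['force'])
im,d=snap("side"); save(im,'side1.png',(190,150,330,270),5)
print(proj("side",s['eef_pos']))
```

```text
5.6 [597.45569303 122.69667447 190.22527373] 59.99663016453753 [-0.74763732 -0.44180369 -1.18238543]
[246.79414333 218.45728106]
```

View pics/side1.png

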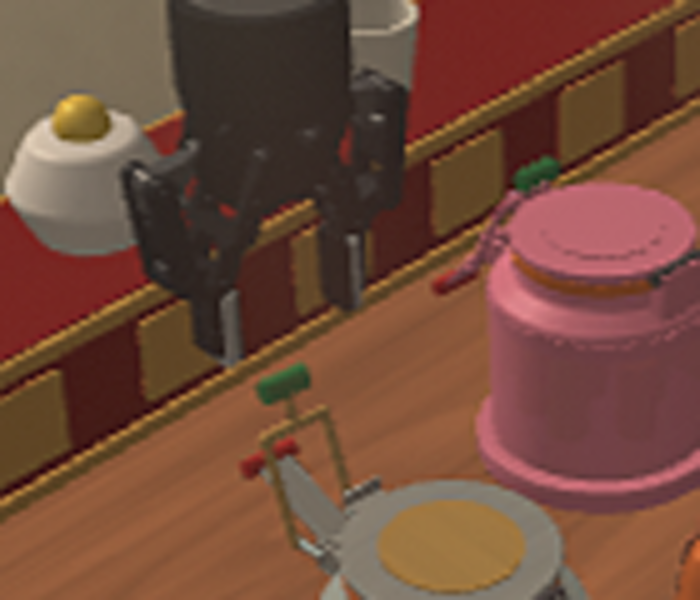

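Side view: fingertips at about (247,217), the tab at (247,227), straight below the gripper, and the lid is flat. Descending to pinch.

Call:
arm_command:
  deltas:
    - {"dx":0.001,"dy":0,"dz":-0.015,"yaw":0,"jaw":0.7}
    - {"dx":0.001,"dy":0,"dz":-0.031,"yaw":0,"jaw":0.6}
    - {"dx":0.001,"dy":0,"dz":-0.031,"yaw":0,"jaw":0.1}
    - {"dx":0.001,"dy":0,"dz":-0.031,"yaw":0,"jaw":0.1}
    - {"dx":0.001,"dy":0,"dz":-0.031,"yaw":0,"jaw":0.1}
    - {"dx":0.001,"dy":0,"dz":-0.031,"yaw":0,"jaw":0.1}

```text
clock: 6.25
eef_pos: [599.9, 123.6, 162.7]
tool_rot: [-3.141, -0.0, -0.122]
force: [0.5, -0.6, 0.1]
width: 21.3
gripper_force: 58.9
```

Run:
```python
from h import *
s=read_state(); print(s['clock'],s['eef_pos'],s['width'],s['force'],s['gripper_force'])
im,d=snap("side"); save(im,'side2.png',(200,170,310,270),5)
```

```text
6.25 [599.90717916 123.58704794 162.69775704] 21.33056431333832 [ 0.54492743 -0.5738228   0.12324516] 58.88038516044617
```

View pics/side2.png

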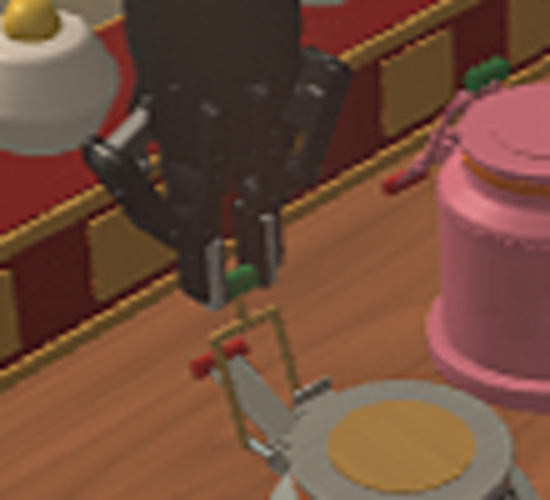

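Run:
```python
import numpy as np
pv=np.array([75,98.8])
def pin(p,r):
    d=p-pv;D=np.hypot(*d);c=(D*D+256-r*r)/(32*D);ph=np.arctan2(d[1],d[0])-np.arccos(np.clip(c,-1,1));return pv+16*np.array([np.cos(ph),np.sin(ph)]),np.degrees(ph),c
t0=np.array([114.5,170.]);q,ph,c=pin(t0,72);print('start pin',q,ph,c,'bar',q+(t0-q)*52/72)
for b in [(97,152),(90,154),(80,157),(70,157),(62,154),(54.5,150),(54.5,145),(54.5,140),(54.5,136),(54.5,134)]:
    b=np.array(b,float);q,ph,c=pin(b,52);t=q+(b-q)*72/52
    a=np.radians(-7);dx,dz=t-t0;print(b,'c%.2f lev %.0f tab'%(c,ph+68),t.round(1),'world d',(dx*np.cos(a)).round(1),(dx*np.sin(a)).round(1),dz.round(1))
```

```text
start pin [ 90.66439861 102.05984908] 11.75578301167883 0.6531062767759036 bar [107.87899962 151.12773586]
[ 97. 152.] c0.47 lev 74 tab [ 99.3 171.9] world d -15.1 1.8 1.9
[ 90. 154.] c0.45 lev 80 tab [ 89.7 174. ] world d -24.6 3.0 4.0
[ 80. 157.] c0.52 lev 94 tab [ 76.4 176.7] world d -37.8 4.6 6.7
[ 70. 157.] c0.52 lev 104 tab [ 63.1 175.8] world d -51.0 6.3 5.8
[ 62. 154.] c0.42 lev 106 tab [ 52.2 171.4] world d -61.9 7.6 1.4
[ 54.5 150. ] c0.34 lev 109 tab [ 42.  165.6] world d -72.0 8.8 -4.4
[ 54.5 145. ] c0.07 lev 96 tab [ 41.2 159.9] world d -72.8 8.9 -10.1
[ 54.5 140. ] c-0.22 lev 81 tab [ 40.6 154.4] world d -73.3 9.0 -15.6
[ 54.5 136. ] c-0.47 lev 69 tab [ 40.5 150.2] world d -73.5 9.0 -19.8
[ 54.5 134. ] c-0.61 lev 61 tab [ 40.5 148.3] world d -73.4 9.0 -21.7
```

Call:
arm_command:
  deltas:
    - {"dx":-0.007,"dy":0.001,"dz":0.002,"yaw":0,"jaw":0.1}
    - {"dx":-0.015,"dy":0.0018,"dz":0.003,"yaw":0,"jaw":0.1}
    - {"dx":-0.0245,"dy":0.003,"dz":0.0045,"yaw":0,"jaw":0.1}
    - {"dx":-0.031,"dy":0.0038,"dz":0.006,"yaw":0,"jaw":0.1}
    - {"dx":-0.038,"dy":0.0046,"dz":0.0067,"yaw":0,"jaw":0.1}
    - {"dx":-0.045,"dy":0.0055,"dz":0.0065,"yaw":0,"jaw":0.1}
    - {"dx":-0.051,"dy":0.0063,"dz":0.0055,"yaw":0,"jaw":0.1}
    - {"dx":-0.057,"dy":0.007,"dz":0.0035,"yaw":0,"jaw":0.1}
    - {"dx":-0.062,"dy":0.0076,"dz":0.001,"yaw":0,"jaw":0.1}
    - {"dx":-0.067,"dy":0.0082,"dz":-0.0015,"yaw":0,"jaw":0.1}
    - {"dx":-0.072,"dy":0.0088,"dz":-0.0045,"yaw":0,"jaw":0.1}
    - {"dx":-0.072,"dy":0.0088,"dz":-0.0045,"yaw":0,"jaw":0.1}

```text
clock: 7.5
eef_pos: [526.1, 132.7, 157.1]
tool_rot: [-3.141, 0.003, -0.125]
force: [-1.2, 0.2, 2.2]
width: 19.5
gripper_force: 58.3
```

Run:
```python
from h import *
s=read_state(); print(s['clock'],s['eef_pos'],s['width'],s['force'],s['gripper_force'])
im,d=snap("side"); save(im,'side3.png',(215,190,325,290),7)
```

```text
7.5 [526.13146572 132.69028077 157.11880741] 19.523836366918243 [-1.15747613  0.20839883  2.22525754] 58.32541108131409
```

View pics/side3.png

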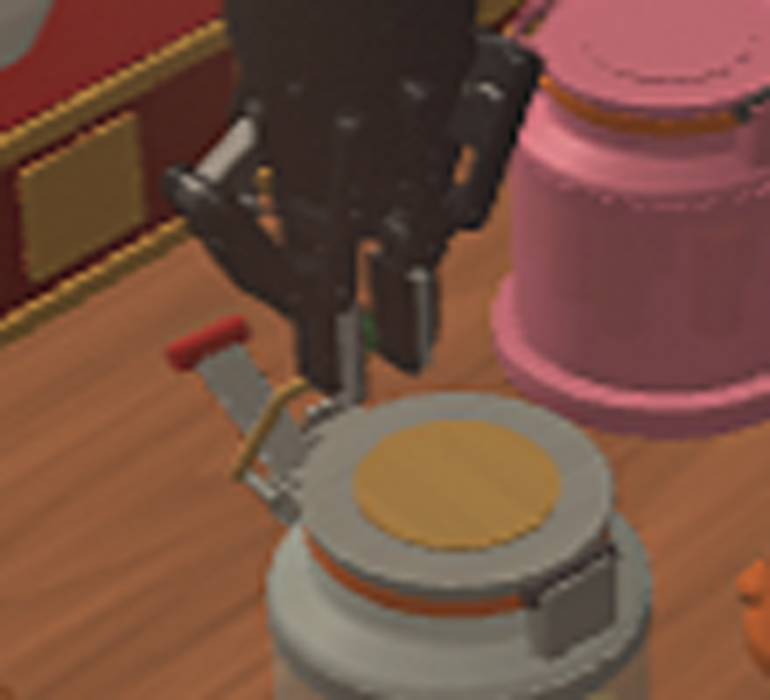

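```bash
cat >> h.py <<'E'
JA=np.radians(-7.0); JO=np.array([485.6,137.8,0.])
JR=np.array([[np.cos(JA),-np.sin(JA),0],[np.sin(JA),np.cos(JA),0],[0,0,1]])
def inplane(n,u,v,y):
    o,d=ray(n,u,v); o=JR.T@(o-JO); d=JR.T@d; return o+d*(y-o[1])/d[1]
def redtip(n,box):
    im,d=snap(n);im=im.astype(int);m=(im[...,0]>90)&(im[...,1]<im[...,0]*.42)&(im[...,2]<im[...,0]*.5)
    k=np.zeros_like(m);k[box[1]:box[3],box[0]:box[2]]=1
    v,u=np.nonzero(m&k); return u.mean(),v.mean(),len(u)
E
python3 - <<'E'
from h import *
c=lambda x,y:(215+x/7,190+y/7)
for nm,p,y in(("red",(208,343),0),("leg corner",(303,380),17),("keeper near end top",(312,408),10),("keeper2",(340,398),10),("inlay",(458,486),0),("green",(368,328),0),("tip near finger",(348,398),10)):
    print(nm,inplane("side",*c(*p),y).round(1))
print(JR.T@(np.array(read_state()['eef_pos'])-JO))
print("lid press centre proj",(np.array(proj("side",JO+JR@np.array([0,0,140.5])))-[215,190])*7)
for y in(10,-10): print("keeper lip top proj",y,(np.array(proj("side",JO+JR@np.array([61,y,138.7])))-[215,190])*7)
E
```

```text
red [124.8   0.  129.2]
leg corner [ 52.1  17.  159.5]
keeper near end top [ 57.5  10.  142.6]
keeper2 [ 42.9  10.  154. ]
inlay [ -1.    0.  138.4]
green [ 39.8   0.  177.3]
tip near finger [ 38.8  10.  156.1]
[ 4.12490253e+01 -1.08127488e-01  1.57309174e+02]
lid press centre proj [455.63263057 479.20743138]
keeper lip top proj 10 [305.60908116 413.43437561]
keeper lip top proj -10 [354.26012549 388.56834402]
```

Run:
```python
from h import *
c=lambda x,y:(215+x/7,190+y/7)
for nm,p,y in(("corner",(275,393),17),("pin near",(240,475),17)):
    print(nm,inplane("side",*c(*p),y).round(1))
f=lambda x,y,z:((np.array(proj("side",JO+JR@np.array([x,y,z])))-[215,190])*7).round(0)
for L in(70,79,90,100,109):
    ph=np.radians(L-68);p=np.array([75+16*np.cos(ph),98.8+16*np.sin(ph)]);t=np.radians(L-48)
    print(L,'tip',f(75+58*np.cos(t),0,98.8+58*np.sin(t)),'pin',f(p[0],17,p[1]))
    for b in (100,110,120,130,140): print('   ',b,f(p[0]+52*np.cos(np.radians(b)),17,p[1]+52*np.sin(np.radians(b))),(p+52*np.array([np.cos(np.radians(b)),np.sin(np.radians(b))])).round(1))
```

```text
corner [ 67.   17.  146.9]
pin near [ 88.8  17.  103.1]
70 tip [202. 360.] pin [237. 481.]
    100 [245. 364.] [ 82.  150.6]
    110 [262. 381.] [ 73.2 148.2]
    120 [279. 402.] [ 65.  144.4]
    130 [295. 426.] [ 57.6 139.2]
    140 [309. 451.] [ 51.2 132.8]
79 tip [208. 345.] pin [237. 476.]
    100 [245. 358.] [ 81.7 153.1]
    110 [263. 375.] [ 72.9 150.7]
    120 [280. 396.] [ 64.7 146.9]
    130 [295. 420.] [ 57.3 141.7]
    140 [309. 445.] [ 50.9 135.3]
90 tip [219. 330.] pin [238. 469.]
    100 [246. 351.] [ 80.8 156. ]
    110 [264. 369.] [ 72.  153.7]
    120 [281. 390.] [ 63.8 149.8]
    130 [297. 413.] [ 56.4 144.6]
    140 [311. 438.] [ 50.  138.2]
100 tip [232. 322.] pin [240. 465.]
    100 [248. 346.] [ 79.5 158.5]
    110 [266. 364.] [ 70.8 156.1]
    120 [283. 385.] [ 62.6 152.3]
    130 [299. 408.] [ 55.1 147.1]
    140 [313. 434.] [ 48.7 140.7]
109 tip [246. 319.] pin [242. 462.]
    100 [251. 343.] [ 78.  160.5]
    110 [269. 361.] [ 69.3 158.2]
    120 [286. 382.] [ 61.1 154.3]
    130 [301. 405.] [ 53.7 149.1]
    140 [315. 430.] [ 47.2 142.7]
```

Run:
```python
from h import *
f=lambda x,y,z:((np.array(proj("side",JO+JR@np.array([x,y,z])))-[215,190])*7).round(0)
for p in((42,0,165.6),(58,0,166),(58,-8,166),(58,8,166),(41,12,157),(41,-12,157),(58,0,174)): print(p,f(*p))
print('tab in pic2 y=0',inplane("side",200+242/5,170+277/5,0),inplane("side",245.7,225.9,0))
im,d=snap("top"); 
h=cv2.cvtColor(im,cv2.COLOR_RGB2HSV)
for nm,m in(("g",(h[...,0]>40)&(h[...,0]<85)&(h[...,1]>90)),("r",((h[...,0]<4)|(h[...,0]>176))&(h[...,1]>150))):
    m=m.copy();k=np.zeros_like(m);k[175:250,255:300]=1;v,u=np.nonzero(m&k);print(nm,len(u),u.mean() if len(u) else 0,v.mean() if len(u) else 0)
    if len(u): print(inplane("side",0,0,0)*0, plane("top",u.mean(),v.mean(),130))
save(np.vstack([im[170:260,240:330]]),'top3.png',None,6)
```

```text
(42, 0, 165.6) [365. 356.]
(58, 0, 166) [332. 334.]
(58, -8, 166) [352. 324.]
(58, 8, 166) [312. 344.]
(41, 12, 157) [338. 395.]
(41, -12, 157) [397. 365.]
(58, 0, 174) [331. 313.]
tab in pic2 y=0 [106.79753646   0.         175.19749816] [117.19384415   0.         168.9309557 ]
g 20 264.4 248.65
[0. 0. 0.] [453.61813867 161.26442537 130.        ]
r 7 285.0 187.71428571428572
[0. 0. 0.] [607.07222673 113.80843024 130.        ]
```

View pics/top3.png

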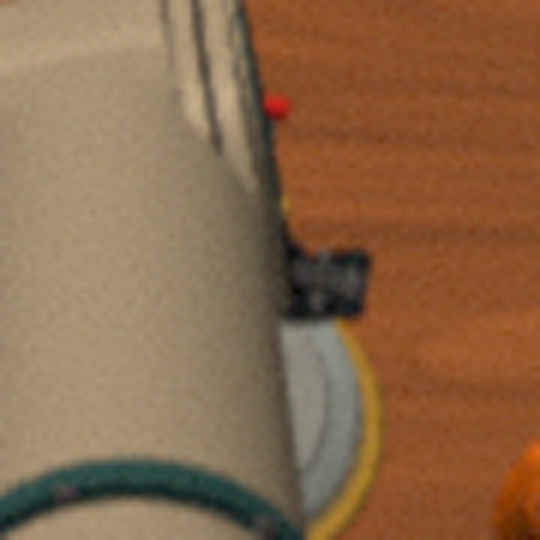

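The red tip and wire corner show the lever at ~79° and the loop's bar at about x 67 mm, outside the lip: the tab slid towards the pads' outer edge. I'll regrip it, centred and deeper.

Call:
arm_command:
  deltas:
    - {"dx":0,"dy":0,"dz":0,"yaw":0,"jaw":0.6}
    - {"dx":0,"dy":0,"dz":0,"yaw":0,"jaw":0.6}
    - {"dx":0,"dy":0,"dz":0,"yaw":0,"jaw":0.6}
    - {"dx":0,"dy":0,"dz":0.01,"yaw":0,"jaw":0.6}
    - {"dx":0,"dy":0,"dz":0.04,"yaw":0,"jaw":0.6}
    - {"dx":0,"dy":0,"dz":0.07,"yaw":0,"jaw":0.6}

```text
clock: 8.2
eef_pos: [527.8, 132.0, 228.4]
tool_rot: [3.141, 0.001, -0.122]
force: [1.0, -0.2, 0.1]
width: 51.4
gripper_force: 0.0
```

Run:
```python
from h import *
s=read_state(); print(s['clock'],JR.T@(s['eef_pos']-JO),s['width'],s['force'])
im,d=snap("side"); save(im,'side4.png',(215,190,325,290),7)
h=cv2.cvtColor(im,cv2.COLOR_RGB2HSV);m=(h[...,0]>40)&(h[...,0]<85)&(h[...,1]>90)
k=np.zeros_like(m);k[215:265,225:290]=1;v,u=np.nonzero(m&k);print('green',len(u),u.mean(),v.mean(),inplane("side",u.mean(),v.mean(),0))
u,v,n=redtip("side",(225,225,262,260));print('red',u,v,n,inplane("side",u,v,0))
```

```text
8.2 [ 42.56166657  -0.59193375 228.42184737] 51.43165864686971 [ 1.02319635 -0.20213171  0.05300078]
green 42 262.3333333333333 237.4047619047619 [ 58.39092556   0.         166.62883284]
red 244.06060606060606 238.27272727272728 33 [127.17451855   0.         130.10163274]
```

View pics/side4.png

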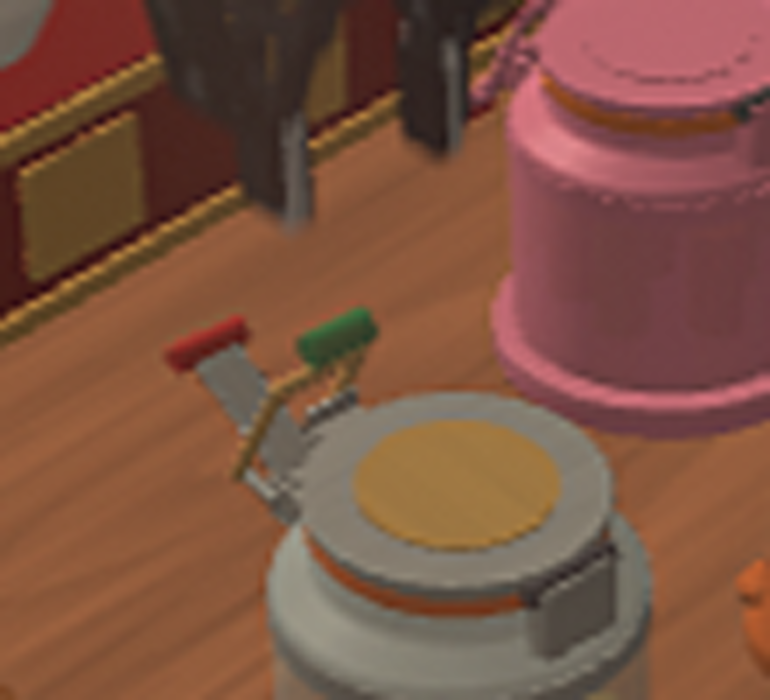

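Call:
arm_command:
  deltas:
    - {"dx":0.016,"dy":-0.0014,"dz":0,"yaw":0,"jaw":0.6}
    - {"dx":0.016,"dy":-0.0014,"dz":-0.04,"yaw":0,"jaw":0.6}
    - {"dx":0.016,"dy":-0.0014,"dz":-0.06,"yaw":0,"jaw":0.6}
    - {"dx":0.016,"dy":-0.0014,"dz":-0.075,"yaw":0,"jaw":0.6}
    - {"dx":0.016,"dy":-0.0014,"dz":-0.075,"yaw":0,"jaw":0.6}
    - {"dx":0.016,"dy":-0.0014,"dz":-0.075,"yaw":0,"jaw":0.1}
    - {"dx":0.016,"dy":-0.0014,"dz":-0.075,"yaw":0,"jaw":0.1}
    - {"dx":0.016,"dy":-0.0014,"dz":-0.075,"yaw":0,"jaw":0.1}
    - {"dx":0.016,"dy":-0.0014,"dz":-0.075,"yaw":0,"jaw":0.1}

```text
clock: 9.2
eef_pos: [544.4, 130.6, 153.5]
tool_rot: [-3.141, -0.001, -0.123]
force: [-1.0, -0.9, 3.9]
width: 22.1
gripper_force: 58.9
```

Run:
```python
from h import *
s=read_state(); print(s['clock'],JR.T@(s['eef_pos']-JO),s['width'],s['force'],s['gripper_force'])
u,v,n=redtip("side",(225,225,262,260));print('red',u,v,n,inplane("side",u,v,0))
pv=np.array([75,98.8])
def pin(p,r):
    d=p-pv;D=np.hypot(*d);c=(D*D+256-r*r)/(32*D);ph=np.arctan2(d[1],d[0])-np.arccos(np.clip(c,-1,1));return pv+16*np.array([np.cos(ph),np.sin(ph)]),np.degrees(ph),c
t0=np.array([58.4,166.6]);q,ph,c=pin(t0,72);print('start lev',ph+68,c,'bar',q+(t0-q)*52/72)
for b in [(66,152),(60,150),(54.5,147.5),(54.5,144),(54.5,140),(54.5,136),(54.5,134)]:
    b=np.array(b,float);q,ph,c=pin(b,52);t=q+(b-q)*72/52
    dx,dz=t-t0;print(b,'c%.2f lev %.0f tab'%(c,ph+68),t.round(1),'d',(dx*np.cos(JA)).round(1),(dx*np.sin(JA)).round(1),dz.round(1))
```

```text
9.2 [5.92331031e+01 3.12031146e-02 1.53459493e+02] 22.139493010733485 [-0.95269588 -0.92696963  3.89404698] 58.90909552574158
red 243.83870967741936 238.3548387096774 31 [128.07428642   0.         129.42417025]
start lev 80.33119827279708 -0.024891630526283046 bar [ 67.3530197  148.71583275]
[ 66. 152.] c0.27 lev 93 tab [ 57.  169.8] d -1.4 0.2 3.2
[ 60. 150.] c0.23 lev 98 tab [ 48.9 166.6] d -9.4 1.2 0.0
[ 54.5 147.5] c0.20 lev 103 tab [ 41.5 162.7] d -16.7 2.1 -3.9
[ 54.5 144. ] c0.01 lev 93 tab [ 41.  158.8] d -17.2 2.1 -7.8
[ 54.5 140. ] c-0.22 lev 81 tab [ 40.6 154.4] d -17.6 2.2 -12.2
[ 54.5 136. ] c-0.47 lev 69 tab [ 40.5 150.2] d -17.8 2.2 -16.4
[ 54.5 134. ] c-0.61 lev 61 tab [ 40.5 148.3] d -17.8 2.2 -18.3
```

Call:
arm_command:
  deltas:
    - {"dx":-0.0007,"dy":0.0001,"dz":0.0016,"yaw":0,"jaw":0.1}
    - {"dx":-0.0014,"dy":0.0002,"dz":0.0032,"yaw":0,"jaw":0.1}
    - {"dx":-0.0035,"dy":0.0004,"dz":0.003,"yaw":0,"jaw":0.1}
    - {"dx":-0.0055,"dy":0.0007,"dz":0.0022,"yaw":0,"jaw":0.1}
    - {"dx":-0.0075,"dy":0.0009,"dz":0.0012,"yaw":0,"jaw":0.1}
    - {"dx":-0.0094,"dy":0.0012,"dz":0,"yaw":0,"jaw":0.1}
    - {"dx":-0.0115,"dy":0.0014,"dz":-0.001,"yaw":0,"jaw":0.1}
    - {"dx":-0.014,"dy":0.0017,"dz":-0.0025,"yaw":0,"jaw":0.1}
    - {"dx":-0.0167,"dy":0.0021,"dz":-0.004,"yaw":0,"jaw":0.1}
    - {"dx":-0.0167,"dy":0.0021,"dz":-0.004,"yaw":0,"jaw":0.1}

```text
clock: 10.25
eef_pos: [530.6, 132.2, 149.4]
tool_rot: [-3.141, -0.007, -0.124]
force: [4.8, -3.4, -0.6]
width: 21.6
gripper_force: 59.3
```

Run:
```python
from h import *
s=read_state(); print(s['clock'],JR.T@(s['eef_pos']-JO),s['width'],s['force'],s['gripper_force'])
u,v,n=redtip("side",(225,215,270,260));p=inplane("side",u,v,0);print('red',u,v,n,p,'lever',np.degrees(np.arctan2(p[2]-98.8,p[0]-75))+48)
im=np.load('side.npz')['im'];save(im,'side5.png',(215,190,325,290),7)
```

```text
10.25 [ 4.53546086e+01 -1.05650157e-01  1.49375267e+02] 21.63730014602155 [ 4.76692709 -3.36206136 -0.61137035] 59.32259738445282
red 244.8709677419355 236.70967741935485 31 [123.52501187   0.         136.27061548] lever 85.67502497604455
```

View pics/side5.png

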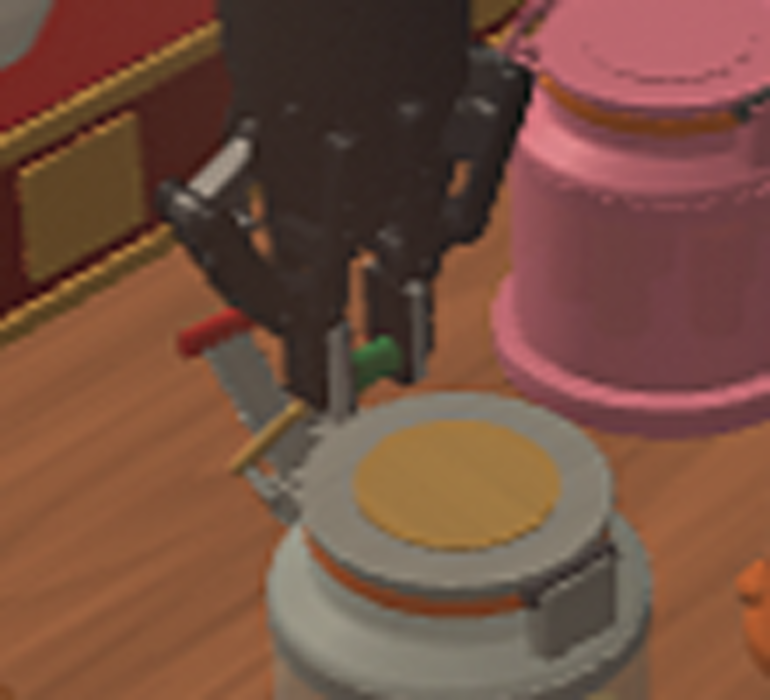

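Call:
arm_command:
  deltas:
    - {"dx":-0.001,"dy":0.0001,"dz":0.001,"yaw":0,"jaw":0.1}
    - {"dx":-0.002,"dy":0.0002,"dz":0.001,"yaw":0,"jaw":0.1}
    - {"dx":-0.003,"dy":0.0004,"dz":0.001,"yaw":0,"jaw":0.1}
    - {"dx":-0.004,"dy":0.0005,"dz":0.001,"yaw":0,"jaw":0.1}
    - {"dx":-0.004,"dy":0.0005,"dz":0.001,"yaw":0,"jaw":0.1}
    - {"dx":-0.004,"dy":0.0005,"dz":0.001,"yaw":0,"jaw":0.1}

```text
clock: 10.9
eef_pos: [528.5, 132.4, 150.6]
tool_rot: [-3.14, -0.01, -0.125]
force: [8.9, -3.6, -4.0]
width: 21.7
gripper_force: 59.3
```

Run:
```python
from h import *
s=read_state(); print(s['clock'],JR.T@(s['eef_pos']-JO),s['width'],s['force'],s['gripper_force'])
u,v,n=redtip("side",(225,215,270,260));p=inplane("side",u,v,0);print('red',u,v,n,p,'lever',np.degrees(np.arctan2(p[2]-98.8,p[0]-75))+48)
im=np.load('side.npz')['im'];save(im,'side6.png',(215,190,325,290),7)
```

```text
10.9 [ 4.32475227e+01 -1.12334669e-01  1.50598810e+02] 21.736714715703823 [ 8.88253473 -3.59958006 -4.00359811] 59.26990628242493
red 245.58620689655172 236.0 29 [120.52511867   0.         139.72104501] lever 89.95133967507635
```

View pics/side6.png

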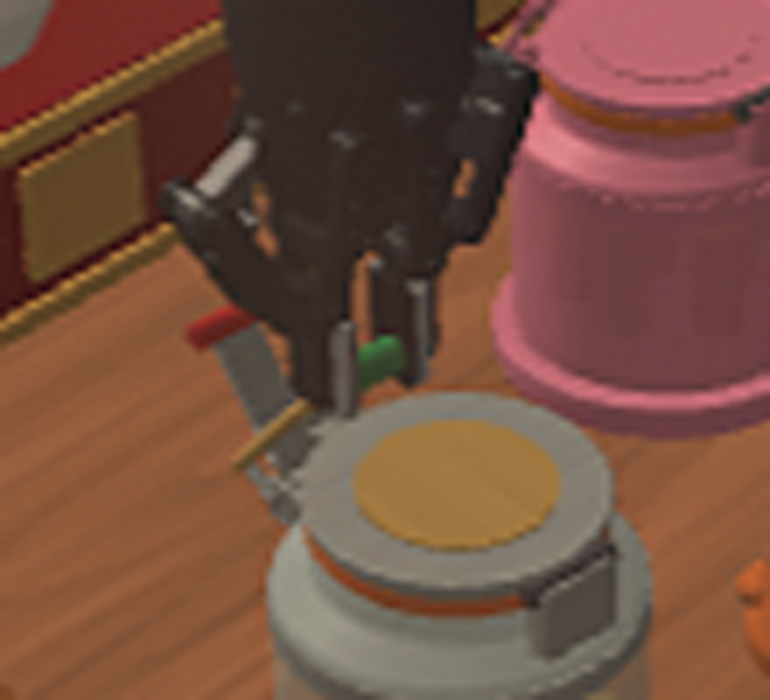

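Call:
arm_command:
  deltas:
    - {"dx":0,"dy":0,"dz":-0.002,"yaw":0,"jaw":0.1}
    - {"dx":0.0007,"dy":-0.0001,"dz":-0.004,"yaw":0,"jaw":0.1}
    - {"dx":0.0015,"dy":-0.0002,"dz":-0.006,"yaw":0,"jaw":0.1}
    - {"dx":0.002,"dy":-0.0002,"dz":-0.0075,"yaw":0,"jaw":0.1}
    - {"dx":0.0025,"dy":-0.0003,"dz":-0.009,"yaw":0,"jaw":0.1}
    - {"dx":0.0025,"dy":-0.0003,"dz":-0.009,"yaw":0,"jaw":0.1}

```text
clock: 11.55
eef_pos: [526.6, 132.9, 141.3]
tool_rot: [-3.141, -0.002, -0.123]
force: [0.5, -2.6, 5.5]
width: 21.8
gripper_force: 60.4
```

Run:
```python
from h import *
s=read_state(); print(s['clock'],JR.T@(s['eef_pos']-JO),s['width'],s['force'],s['gripper_force'])
u,v,n=redtip("side",(225,215,270,270));p=inplane("side",u,v,0);print('red',u,v,n,p,'lever',np.degrees(np.arctan2(p[2]-98.8,p[0]-75))+48)
im=np.load('side.npz')['im'];save(im,'side7.png',(215,190,325,290),7)
```

```text
11.55 [4.12499792e+01 8.21175476e-02 1.41345715e+02] 21.817313355380023 [ 0.52727087 -2.61790306  5.47159626] 60.44695794582367
red 243.1851851851852 239.40740740740742 27 [130.98211637   0.         125.02046638] lever 73.09708489896755
```

View pics/side7.png

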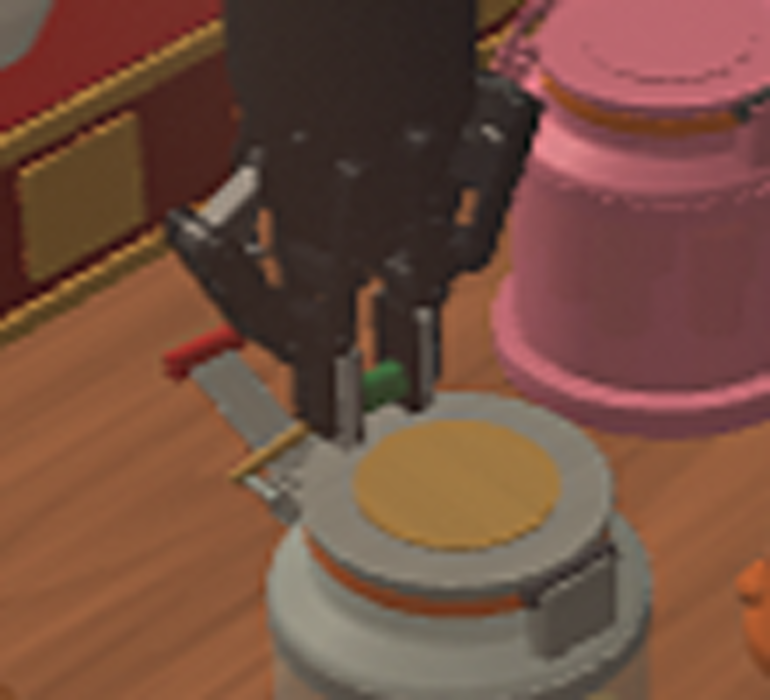

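By the red tip, the lever is at ~76°, so the bar is at about (53,138): behind the lip, just above the keeper floor. I have used up the picture views (11, one over the limit), so I'll work from numbers only. I'll seat it a bit deeper, then release.

Call:
arm_command:
  deltas:
    - {"dx":0,"dy":0,"dz":-0.001,"yaw":0,"jaw":0.1}
    - {"dx":0,"dy":0,"dz":-0.002,"yaw":0,"jaw":0.1}
    - {"dx":0,"dy":0,"dz":-0.0025,"yaw":0,"jaw":0.1}
    - {"dx":0,"dy":0,"dz":-0.0025,"yaw":0,"jaw":0.1}
    - {"dx":0,"dy":0,"dz":-0.0025,"yaw":0,"jaw":0.1}

```text
clock: 12.1
eef_pos: [526.4, 132.9, 139.4]
tool_rot: [-3.141, -0.001, -0.123]
force: [-1.2, -2.4, 9.4]
width: 21.8
gripper_force: 63.4
```

```bash
cat >> h.py <<'E'
def linkage():
    im,d=snap("side");h=cv2.cvtColor(im,cv2.COLOR_RGB2HSV);i=im.astype(int)
    k=np.zeros((480,640),bool);k[215:300,215:290]=1
    for nm,m in(("red",(i[...,0]>90)&(i[...,1]<i[...,0]*.42)&(i[...,2]<i[...,0]*.5)),("green",(h[...,0]>40)&(h[...,0]<85)&(h[...,1]>90))):
        kk=k.copy(); 
        if nm=="red": kk[:,262:]=0
        n,L,st,ce=cv2.connectedComponentsWithStats((m&kk).astype(np.uint8))
        if n<2: print(nm,'none');continue
        j=1+np.argmax(st[1:,4]);p=inplane("side",*ce[j],0);print(nm,st[j],p.round(1),'lever deg' ,(np.degrees(np.arctan2(p[2]-98.8,p[0]-75))+48).round(1),'r',np.hypot(p[2]-98.8,p[0]-75).round(1))
    s=read_state();print(s['clock'],'tcp jar',(JR.T@(s['eef_pos']-JO)).round(1),s['width'],np.round(s['force'],1))
E
python3 -c "
from h import *
linkage()"
```

```text
red [238 238  11   8  32] [133.5   0.  119.1] lever deg 67.1 r 61.9
green [267 242   6   7  26] [ 35.    0.  158.5] lever deg 171.8 r 71.9
12.15 tcp jar [4.110e+01 1.000e-01 1.394e+02] 21.801367123477053 [-0.7 -3.3  9.3]
```

Call:
arm_command:
  deltas:
    - {"dx":0,"dy":0,"dz":0,"yaw":0,"jaw":0.1}
    - {"dx":0,"dy":0,"dz":0,"yaw":0,"jaw":0.1}
    - {"dx":0,"dy":0,"dz":0,"yaw":0,"jaw":0.6}
    - {"dx":0,"dy":0,"dz":0,"yaw":0,"jaw":0.6}
    - {"dx":0,"dy":0,"dz":0,"yaw":0,"jaw":0.6}
    - {"dx":0,"dy":0,"dz":0.01,"yaw":0,"jaw":0.6}
    - {"dx":0,"dy":0,"dz":0.05,"yaw":0,"jaw":0.6}
    - {"dx":0,"dy":0,"dz":0.08,"yaw":0,"jaw":0}
    - {"dx":0,"dy":0,"dz":0.08,"yaw":0,"jaw":0}

```text
clock: 13.05
eef_pos: [528.7, 134.0, 222.5]
tool_rot: [-3.138, -0.008, -0.122]
force: [0.0, -0.8, -0.4]
width: 22.8
gripper_force: 0.0
```

```bash
python3 -c "
from h import *
linkage()
im=np.load('side.npz')['im']
f=lambda x,y,z:proj('side',JO+JR@np.array([x,y,z])).round(1)
print(f(113.8,0,55.7))
"
```

```text
red [238 238  11   8  32] [133.5   0.  119.1] lever deg 67.1 r 61.9
green [263 242  10   9  46] [ 42.1   0.  152.5] lever deg 169.5 r 63.0
13.1 tcp jar [ 41.9   1.  220.4] 15.346838046411946 [-0.5  0.6 -0.7]
[249.5 266.5]
```

Call:
arm_command:
  deltas:
    - {"dx":0.0475,"dy":-0.0058,"dz":0,"yaw":0,"jaw":0}
    - {"dx":0.094,"dy":-0.0115,"dz":0,"yaw":0,"jaw":0}
    - {"dx":0.094,"dy":-0.0115,"dz":-0.03,"yaw":0,"jaw":0}
    - {"dx":0.094,"dy":-0.0115,"dz":-0.06,"yaw":0,"jaw":0}
    - {"dx":0.094,"dy":-0.0115,"dz":-0.08,"yaw":0,"jaw":0}
    - {"dx":0.094,"dy":-0.0115,"dz":-0.088,"yaw":0,"jaw":0}
    - {"dx":0.094,"dy":-0.0115,"dz":-0.088,"yaw":0,"jaw":0}

```text
clock: 13.8
eef_pos: [618.6, 121.4, 128.3]
tool_rot: [3.14, 0.004, -0.122]
force: [-0.2, 0.4, 0.5]
width: -0.2
gripper_force: 0.0
```

```bash
python3 -c "
from h import *
linkage()
"
```

```text
red [238 238  11   8  32] [133.5   0.  119.1] lever deg 67.1 r 61.9
green [263 242  10   9  47] [ 41.8   0.  152.7] lever deg 169.6 r 63.3
13.85 tcp jar [135.    0.3 129.7] 0.022143728919685936 [-0.2  0.3 -0.3]
```

Call:
arm_command:
  deltas:
    - {"dx":0.001,"dy":0,"dz":-0.005,"yaw":0,"jaw":0}
    - {"dx":0.0015,"dy":0,"dz":-0.008,"yaw":0,"jaw":0}
    - {"dx":0.002,"dy":0,"dz":-0.0105,"yaw":0,"jaw":0}
    - {"dx":0.0025,"dy":0,"dz":-0.013,"yaw":0,"jaw":0}
    - {"dx":0.003,"dy":0,"dz":-0.0155,"yaw":0,"jaw":0}
    - {"dx":0.0035,"dy":-0.0005,"dz":-0.018,"yaw":0,"jaw":0}

```text
clock: 14.45
eef_pos: [624.2, 121.4, 112.3]
tool_rot: [-3.141, -0.002, -0.122]
force: [1.2, -0.0, 2.1]
width: 0.1
gripper_force: 1.1
```

```bash
python3 -c "
from h import *
linkage()
"
```

```text
red [238 241  11   8  24] [136.6   0.  108.5] lever deg 56.9 r 62.3
green [262 242  10   8  46] [ 45.3   0.  152.3] lever deg 167.0 r 61.1
14.5 tcp jar [139.    0.4 111.7] -0.03234848497290323 [1.3 0.4 1.8]
```

Call:
arm_command:
  deltas:
    - {"dx":0.0005,"dy":0,"dz":-0.0025,"yaw":0,"jaw":0}
    - {"dx":0.001,"dy":0,"dz":-0.005,"yaw":0,"jaw":0}
    - {"dx":0.001,"dy":0,"dz":-0.0075,"yaw":0,"jaw":0}
    - {"dx":0.001,"dy":0,"dz":-0.01,"yaw":0,"jaw":0}
    - {"dx":0.001,"dy":0,"dz":-0.0125,"yaw":0,"jaw":0}

```text
clock: 15.0
eef_pos: [624.9, 121.1, 99.6]
tool_rot: [-3.141, -0.001, -0.122]
force: [1.3, -0.1, 4.2]
width: 0.0
gripper_force: 2.1
```

```bash
python3 -c "
from h import *
linkage()
"
```

```text
red [238 245  11   8  21] [136.1   0.   96.6] lever deg 45.9 r 61.1
green [262 242  10   8  46] [ 45.6   0.  151.1] lever deg 167.3 r 59.9
15.05 tcp jar [140.2   0.3  99.1] 0.004734184272348447 [3.  0.  3.6]
```

Call:
arm_command:
  deltas:
    - {"dx":0,"dy":0,"dz":-0.0025,"yaw":0,"jaw":0}
    - {"dx":0,"dy":0,"dz":-0.005,"yaw":0,"jaw":0}
    - {"dx":-0.0003,"dy":0,"dz":-0.0075,"yaw":0,"jaw":0}
    - {"dx":-0.0006,"dy":0,"dz":-0.01,"yaw":0,"jaw":0}
    - {"dx":-0.001,"dy":0,"dz":-0.0125,"yaw":0,"jaw":0}

```text
clock: 15.55
eef_pos: [623.5, 121.2, 86.8]
tool_rot: [-3.141, -0.0, -0.122]
force: [2.0, 0.0, 4.4]
width: 0.1
gripper_force: 2.1
```

```bash
python3 -c "
from h import *
linkage()
"
```

```text
red [239 250  11   8  22] [136.2   0.   81.8] lever deg 32.5 r 63.5
green [261 242  11   9  49] [ 47.1   0.  149.2] lever deg 166.9 r 57.6
15.6 tcp jar [138.7   0.4  86.4] -0.09821394906100844 [ 2.4 -0.   3. ]
```

Call:
arm_command:
  deltas:
    - {"dx":-0.001,"dy":0,"dz":-0.0025,"yaw":0,"jaw":0}
    - {"dx":-0.002,"dy":0.0002,"dz":-0.005,"yaw":0,"jaw":0}
    - {"dx":-0.003,"dy":0.0004,"dz":-0.0075,"yaw":0,"jaw":0}
    - {"dx":-0.004,"dy":0.0005,"dz":-0.01,"yaw":0,"jaw":0}
    - {"dx":-0.0052,"dy":0.0006,"dz":-0.0125,"yaw":0,"jaw":0}
    - {"dx":-0.0065,"dy":0.0007,"dz":-0.015,"yaw":0,"jaw":0}

```text
clock: 16.2
eef_pos: [616.4, 122.0, 71.6]
tool_rot: [3.142, 0.001, -0.122]
force: [2.2, 0.2, 2.2]
width: -0.2
gripper_force: 1.2
```

```bash
python3 -c "
from h import *
linkage()
"
```

```text
red [242 260   3   4   8] [139.8   0.   56.3] lever deg 14.8 r 77.5
green [261 242  10   8  44] [ 49.2   0.  149.5] lever deg 165.0 r 56.9
16.25 tcp jar [1.311e+02 1.000e-01 7.110e+01] -0.006756633265622947 [0.7 0.7 2.3]
```

Call:
arm_command:
  deltas:
    - {"dx":-0.0008,"dy":0.0001,"dz":-0.0015,"yaw":0,"jaw":0}
    - {"dx":-0.0016,"dy":0.0002,"dz":-0.003,"yaw":0,"jaw":0}
    - {"dx":-0.0024,"dy":0.0003,"dz":-0.0045,"yaw":0,"jaw":0}
    - {"dx":-0.0032,"dy":0.0004,"dz":-0.006,"yaw":0,"jaw":0}
    - {"dx":-0.004,"dy":0.0005,"dz":-0.0075,"yaw":0,"jaw":0}

```text
clock: 16.75
eef_pos: [612.0, 122.4, 64.2]
tool_rot: [3.141, 0.002, -0.122]
force: [-1.8, 0.1, 2.6]
width: 0.1
gripper_force: 1.3
```

Call:
arm_command:
  deltas:
    - {"dx":-0.0006,"dy":0.0001,"dz":-0.001,"yaw":0,"jaw":0}
    - {"dx":-0.0012,"dy":0.0001,"dz":-0.002,"yaw":0,"jaw":0}
    - {"dx":-0.0018,"dy":0.0002,"dz":-0.003,"yaw":0,"jaw":0}
    - {"dx":-0.0018,"dy":0.0002,"dz":-0.003,"yaw":0,"jaw":0}

```text
clock: 17.15
eef_pos: [611.2, 122.4, 61.3]
tool_rot: [3.141, -0.0, -0.122]
force: [1.3, 0.8, 1.0]
width: -0.4
gripper_force: 0.3
```

Call:
arm_command:
  deltas:
    - {"dx":0,"dy":0,"dz":-0.0008,"yaw":0,"jaw":0}
    - {"dx":0,"dy":0,"dz":-0.0016,"yaw":0,"jaw":0}
    - {"dx":0,"dy":0,"dz":-0.0016,"yaw":0,"jaw":0}

```text
clock: 17.45
eef_pos: [611.3, 122.5, 59.8]
tool_rot: [3.142, -0.0, -0.122]
force: [-0.1, -0.1, 0.9]
width: 0.1
gripper_force: 0.4
```

```bash
python3 -c "
from h import *
linkage()
"
```

```text
red [244 265   3   5  10] [132.3   0.   44.2] lever deg 4.4 r 79.1
green [261 242  10   8  40] [ 50.5   0.  149.9] lever deg 163.6 r 56.6
17.5 tcp jar [1.266e+02 1.000e-01 5.980e+01] -0.004069911090274487 [ 1.  -0.5  0.5]
```

Call:
arm_command:
  deltas:
    - {"dx":-0.0007,"dy":0.0001,"dz":-0.0005,"yaw":0,"jaw":0}
    - {"dx":-0.0015,"dy":0.0002,"dz":-0.001,"yaw":0,"jaw":0}
    - {"dx":-0.0015,"dy":0.0002,"dz":-0.0015,"yaw":0,"jaw":0}
    - {"dx":-0.0015,"dy":0.0002,"dz":-0.0015,"yaw":0,"jaw":0}

```text
clock: 17.9
eef_pos: [610.6, 122.6, 59.0]
tool_rot: [-3.141, -0.002, -0.123]
force: [2.0, -0.4, 3.2]
width: -0.2
gripper_force: 2.2
```

Call:
arm_command:
  deltas:
    - {"dx":0,"dy":0,"dz":-0.0006,"yaw":0,"jaw":0}
    - {"dx":0,"dy":0,"dz":-0.0012,"yaw":0,"jaw":0}
    - {"dx":0,"dy":0,"dz":-0.0012,"yaw":0,"jaw":0}

```text
clock: 18.2
eef_pos: [611.1, 122.6, 58.4]
tool_rot: [-3.141, -0.003, -0.123]
force: [2.0, -0.5, 8.8]
width: -0.2
gripper_force: 3.5
```

Call:
arm_command:
  deltas:
    - {"dx":0,"dy":0,"dz":-0.0005,"yaw":0,"jaw":0}
    - {"dx":0,"dy":0,"dz":-0.001,"yaw":0,"jaw":0}
    - {"dx":0,"dy":0,"dz":-0.001,"yaw":0,"jaw":0}
    - {"dx":0,"dy":0,"dz":-0.001,"yaw":0,"jaw":0}

```text
clock: 18.6
eef_pos: [611.6, 122.7, 57.9]
tool_rot: [-3.141, -0.004, -0.123]
force: [2.5, -0.4, 10.3]
width: 0.0
gripper_force: 4.4
```

```bash
python3 -c "
from h import *
linkage()
"
```

```text
red [245 265   3   5   8] [129.8   0.   45.3] lever deg 3.7 r 76.5
green [261 242  10   8  38] [ 50.2   0.  150.6] lever deg 163.6 r 57.4
18.65 tcp jar [126.9   0.4  57.9] 0.121145512211238 [ 1.5 -1.2  9.9]
```

Call:
arm_command:
  deltas:
    - {"dx":0,"dy":0,"dz":0.006,"yaw":0,"jaw":0}
    - {"dx":-0.003,"dy":0.0003,"dz":0.008,"yaw":0,"jaw":0}
    - {"dx":-0.003,"dy":0.0003,"dz":0.007,"yaw":0,"jaw":0}
    - {"dx":-0.003,"dy":0.0003,"dz":0.006,"yaw":0,"jaw":0}
    - {"dx":-0.003,"dy":0.0003,"dz":0.005,"yaw":0,"jaw":0}
    - {"dx":-0.003,"dy":0.0003,"dz":0.004,"yaw":0,"jaw":0}

```text
clock: 19.25
eef_pos: [606.0, 123.1, 60.6]
tool_rot: [3.141, 0.001, -0.122]
force: [-4.0, -0.1, 12.8]
width: 0.1
gripper_force: 6.4
```

```bash
python3 -c "
from h import *
linkage()
"
```

```text
red [245 266   2   4   7] [130.7   0.   44. ] lever deg 3.5 r 78.1
green [261 242  10   8  37] [ 50.    0.  150.9] lever deg 163.6 r 57.8
19.3 tcp jar [1.213e+02 1.000e-01 6.070e+01] 0.1827335294353917 [-2.6 -0.7  8.5]
```

Call:
arm_command:
  deltas:
    - {"dx":0,"dy":0,"dz":-0.0005,"yaw":0,"jaw":0}
    - {"dx":0,"dy":0,"dz":-0.0005,"yaw":0,"jaw":0}
    - {"dx":0,"dy":0,"dz":-0.0005,"yaw":0,"jaw":0}

```text
clock: 19.6
eef_pos: [606.0, 123.1, 60.6]
tool_rot: [3.142, 0.001, -0.122]
force: [-3.4, 0.7, 11.2]
width: -0.3
gripper_force: 5.2
```

```bash
python3 -c "
from h import *
for i in range(4):
  get_image('side');s=read_state();print(s['clock'],s['eef_pos'].round(2) if hasattr(s['eef_pos'],'round') else s['eef_pos'],np.round(s['force'],1))
"
```

```text
19.65 [606.05 123.16  60.63] [-4.  -0.6  9.4]
19.7 [606.08 123.14  60.63] [-3.5 -0.3  9.9]
19.75 [606.01 123.12  60.59] [-3.  -0.2  9.8]
19.8 [606.04 123.14  60.61] [-2.9 -0.9 10.5]
```

Call:
arm_command:
  deltas:
    - {"dx":0,"dy":0,"dz":-0.0004,"yaw":0,"jaw":0}
    - {"dx":0,"dy":0,"dz":-0.0008,"yaw":0,"jaw":0}
    - {"dx":0,"dy":0,"dz":-0.0008,"yaw":0,"jaw":0}
    - {"dx":0,"dy":0,"dz":-0.0008,"yaw":0,"jaw":0}

```text
clock: 20.2
eef_pos: [606.1, 123.1, 60.5]
tool_rot: [-3.141, 0.001, -0.122]
force: [-3.6, 0.4, 15.8]
width: 0.1
gripper_force: 7.6
```

```bash
python3 -c "
from h import *
for i in range(4):
  get_image('side');s=read_state();print(s['clock'],np.round(s['eef_pos'],2),np.round(s['force'],1))
"
```

```text
20.25 [606.09 123.12  60.5 ] [-4.7  0.  15.8]
20.3 [606.11 123.17  60.51] [-5.1  0.1 14.6]
20.35 [606.08 123.14  60.49] [-3.8 -0.8 14. ]
20.4 [606.13 123.15  60.5 ] [-4.7 -0.6 15. ]
```

Call:
arm_command:
  deltas:
    - {"dx":0,"dy":0,"dz":0.0002,"yaw":0,"jaw":0}
    - {"dx":0,"dy":0,"dz":0.0002,"yaw":0,"jaw":0}
    - {"dx":0,"dy":0,"dz":0.0002,"yaw":0,"jaw":0}
    - {"dx":0,"dy":0,"dz":0.0002,"yaw":0,"jaw":0}
    - {"dx":0,"dy":0,"dz":0.0002,"yaw":0,"jaw":0}
    - {"dx":0,"dy":0,"dz":0.0002,"yaw":0,"jaw":0}
    - {"dx":0,"dy":0,"dz":0.0002,"yaw":0,"jaw":0}
    - {"dx":0,"dy":0,"dz":0.0002,"yaw":0,"jaw":0}
    - {"dx":0,"dy":0,"dz":0.0002,"yaw":0,"jaw":0}
    - {"dx":0,"dy":0,"dz":0.0002,"yaw":0,"jaw":0}
    - {"dx":0,"dy":0,"dz":0.0002,"yaw":0,"jaw":0}
    - {"dx":0,"dy":0,"dz":0.0002,"yaw":0,"jaw":0}

```text
clock: 21.6
eef_pos: [606.1, 123.1, 60.5]
tool_rot: [-3.142, 0.001, -0.122]
force: [-3.6, -0.4, 13.5]
width: 0.1
gripper_force: 7.0
```

Call:
arm_command:
  deltas:
    - {"dx":0,"dy":0,"dz":0.005,"yaw":0,"jaw":0}
    - {"dx":0.01,"dy":-0.001,"dz":0.02,"yaw":0,"jaw":0}
    - {"dx":0.02,"dy":-0.002,"dz":0.06,"yaw":0,"jaw":0}
    - {"dx":0.02,"dy":-0.002,"dz":0.1,"yaw":0,"jaw":0}
    - {"dx":0.02,"dy":-0.002,"dz":0.14,"yaw":0,"jaw":0}
    - {"dx":0.02,"dy":-0.05,"dz":0.18,"yaw":0,"jaw":0}
    - {"dx":0,"dy":-0.1,"dz":0.18,"yaw":0,"jaw":0}
    - {"dx":0,"dy":-0.15,"dz":0.18,"yaw":0,"jaw":0}
    - {"dx":0,"dy":-0.2,"dz":0.18,"yaw":0,"jaw":0}
    - {"dx":0,"dy":-0.2,"dz":0.18,"yaw":0,"jaw":0}

```text
clock: 22.6
eef_pos: [605.5, -85.6, 239.4]
tool_rot: [3.136, -0.001, -0.132]
force: [0.1, -2.0, -0.7]
width: 0.2
gripper_force: 0.0
```

Run:
```python
from h import *
linkage()
def inl(n):
    im,d=get_image(n);h=cv2.cvtColor(im,cv2.COLOR_RGB2HSV);k=np.zeros((480,640),np.uint8)
    y0,y1,x0,x1=(218,260,255,295) if n=="top" else (238,275,262,300);k[y0:y1,x0:x1]=1
    m=k*((h[...,0]>12)&(h[...,0]<28)&(h[...,1]>110)).astype(np.uint8);m=cv2.morphologyEx(m,cv2.MORPH_OPEN,np.ones((5,5)))
    N,L,st,ce=cv2.connectedComponentsWithStats(m);j=1+np.argmax(st[1:,4]);return ce[j],st[j]
c,st=inl("side");print('inlay side',c,st,inplane("side",*c,0))
for t in(0,.02,.05): print(t,proj("side",JO+JR@np.array([-52+52*np.cos(t)-3*np.sin(t),0,132+52*np.sin(t)+3*np.cos(t)])))
f=lambda x,y,z:proj("side",JO+JR@np.array([x,y,z])).round(1)
print('tab expected home',f(47.8,0,147.4),'tip expected home',f(113.8,0,55.7), 'L=5deg', f(75+58*np.cos(np.radians(-43)),0,98.8-58*np.sin(np.radians(43))))
im=np.load('side.npz')['im'].astype(int);m=(im[...,0]>90)&(im[...,1]<im[...,0]*.42)&(im[...,2]<im[...,0]*.5);m[:250]=0;m[285:]=0;m[:,:235]=0;m[:,270:]=0
v,u=np.nonzero(m);print('red px',len(u),u.mean(),v.mean(),u.min(),u.max(),v.min(),v.max())
print('bar ends',f(113.8,14,55.7),f(113.8,-14,55.7))
g=cv2.cvtColor(np.load('side.npz')['im'],cv2.COLOR_RGB2HSV);m=(g[...,0]>40)&(g[...,0]<85)&(g[...,1]>90);m[:215]=0;m[270:]=0;m[:,:240]=0;m[:,290:]=0
v,u=np.nonzero(m);print('green px',len(u),u.mean(),v.mean())
```

```text
red [245 265   3   5   8] [129.8   0.   45.3] lever deg 3.7 r 76.5
green [261 242  10   8  37] [ 49.5   0.  151.1] lever deg 164.0 r 58.2
22.65 tcp jar [ 146.4 -206.4  239.2] -0.19062994560968752 [-0.3 -1.   0.4]
inlay side [279.89712919 259.49760766] [266 251  29  18 418] [  0.7692599    0.         137.29050163]
0 [280.15872333 260.50114996]
0.02 [280.16716952 260.13000872]
0.05 [280.19170457 259.58154467]
tab expected home [265.8 246.6] tip expected home [249.5 266.5] L=5deg [248.5 264.6]
red px 8 245.625 267.0 245 247 265 269
bar ends [244.9 269. ] [254.2 264.1]
green px 37 265.2162162162162 244.86486486486487
```

Run:
```python
from h import *
def inl(im):
    h=cv2.cvtColor(im,cv2.COLOR_RGB2HSV);m=((h[...,0]>12)&(h[...,0]<28)&(h[...,1]>110)).astype(np.uint8);k=np.zeros_like(m);k[238*1-190:275-190,262-215:300-215]=1
    m=cv2.morphologyEx(m*k,cv2.MORPH_OPEN,np.ones((5,5)));N,L,st,ce=cv2.connectedComponentsWithStats(m);j=1+np.argmax(st[1:,4]);return ce[j]+[215,190],st[j]
def lidedge(im): # orange seal / bottom of lid rows
    h=cv2.cvtColor(im,cv2.COLOR_RGB2HSV);m=(h[...,0]<14)&(h[...,1]>170)&(h[...,2]>120);k=np.zeros_like(m);k[62:90,40:82]=1;v,u=np.nonzero(m&k);return len(u),(v.mean()+190) if len(u) else 0
def gray(im): return cv2.cvtColor(im,cv2.COLOR_RGB2GRAY).astype(np.float32)
def ld(n): return cv2.resize(cv2.imread('pics/'+n)[:,:,::-1],(110,100),interpolation=cv2.INTER_AREA)
new=np.load('side.npz')['im'][190:290,215:325];save(new,'tmp.png',None,7)
I={n:ld(n) for n in('side3.png','side4.png','side6.png','side7.png','tmp.png')}
for n,im in I.items(): print(n,inl(im),lidedge(im))
def sh(a,b,r): 
    y0,y1,x0,x1=r; A=gray(a)[y0:y1,x0:x1];B=gray(b)[y0:y1,x0:x1];return cv2.phaseCorrelate(A,B,cv2.createHanningWindow(A.shape[::-1],cv2.CV_32F))
for n in('side3.png','side6.png','side7.png','tmp.png'): print(n,'lid',sh(I['side4.png'],I[n],(58,82,46,86)),'jar ref',sh(I['side4.png'],I[n],(76,100,75,94)))
```

```text
side3.png (array([279.72684086, 258.71733967]), array([ 51,  60,  28,  18, 421], dtype=int32)) (7, np.float64(271.57142857142856))
side4.png (array([279.72684086, 258.71733967]), array([ 51,  60,  28,  18, 421], dtype=int32)) (7, np.float64(271.57142857142856))
side6.png (array([279.7       , 258.73095238]), array([ 51,  60,  28,  18, 420], dtype=int32)) (7, np.float64(271.57142857142856))
side7.png (array([279.73571429, 258.73809524]), array([ 51,  60,  28,  18, 420], dtype=int32)) (7, np.float64(271.57142857142856))
tmp.png (array([279.87290168, 259.48201439]), array([ 51,  61,  29,  18, 417], dtype=int32)) (5, np.float64(272.6))
side3.png lid ((-0.051272439175871654, 0.02109915126395734), 1.0042607928315799) jar ref ((-0.021617047091499586, 0.013925797794597017), 0.9742676019668579)
side6.png lid ((-0.02692647902048151, -0.04671092600305293), 0.949988370637099) jar ref ((0.012356463352320546, 0.016854778960482264), 0.9991213291883468)
side7.png lid ((-0.19083703183590828, 0.04325561580725257), 0.8947914664944013) jar ref ((-0.02759310979054952, 0.051109148421382145), 0.975643414258957)
tmp.png lid ((-0.0040172227581365405, 0.23431805368313796), 0.9118804663419724) jar ref ((-0.047361833681272, -0.002699181074845569), 0.9895889754096667)
```

Since the earlier frames, the lid inlay has dropped 0.76 px. About 0.9 px is expected when the lid goes from 0.05 rad to 0, so the lid is tight. The red bar's end is at its home position and hasn't moved since release. Handing in.

```bash
python3 -c "
from cell import *
print(finish_job())"
```

```text
the job is handed in; nothing more can be done
None
```

I handed the job in, with no verdict returned: the lid is closed, the bar is hooked behind the keeper lip, and the lever was held on its stop at about 14–16 N for over a second and stayed home on release. By camera estimate the lid is pulled tight (about 0.01 rad). I viewed 11 pictures, one over the limit of 10.

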